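Vent and open the fish-food jar of unknown thread

TASK

Open the food jar that has the red feeding ring round its foot: first press the yellow vent plunger on its cap right down to its stop and keep it there a moment, to let the vacuum go, then unscrew the cap; one of the two jars has a reversed thread, so if it stops dead one way, turn it the other way (well over an eighth of a turn) before lifting. Finish holding the cap still and level in the gripper, straight above its jar and clearly off it, at least 6 cm higher than it sat; do not put it down or let go. Leave the second jar, the ring, the scraper and the sorting tray as they are.

Things in the scene. Friction and masses are not known exactly. Their poses are not given: they have to be found in the camera images.
- jar_a: the jar to open, the one with the red ring round its foot: squat clear glass jar with brown pellets inside, 80 mm across, shoulder 55 mm high, clipped immovably to the grey holder board (10 mm thick, 130 x 360 mm), 220 mm from the other jar. Origin at the centre of its underside, 10 mm above the shelf; z up, x across the board
- cap_a: cap of the jar to open: blue screw cap, 64 mm across, 30 mm high, loose, about 0.07 kg, gripped by its round side; origin at the centre of its underside, z up, x along the white pointer mark on top. Screwed on, its origin is 58 mm above the jar's origin (3 mm over the shoulder), its x within 0.06 rad of the jar's x; it can then be lifted only about 2 mm
- cap_a_top (a point): centre of cap_a's top, 30 mm above its origin. The thread is of either hand, not to be seen: the wrong way the cap moves at most 0.2 rad and stops dead; the right way it turns easily, without rising, is free from 0.75 rad (to about 2.2 rad) and then lifts straight off
- plunger_a (a joint): vent plunger of cap_a: a yellow button 18 mm across in the middle of the cap's top; value 0 up to 0.008 m down at its stop; spring of about 2 N at the start and 5.4 N at the stop; springs back. Up, its top is 42 mm above the cap's origin, at the stop 34 mm (4 mm above the cap's top)
- plunger_a_top (a point): centre of the top face of plunger_a
- jar_b: the other jar, to be left alone: squat clear glass jar with brown pellets inside, 80 mm across, shoulder 55 mm high, clipped immovably to the grey holder board (10 mm thick, 130 x 360 mm), 220 mm from the other jar. Origin at the centre of its underside, 10 mm above the shelf; z up, x across the board
- cap_b: cap of the other jar, like cap_a, to be left on
- plunger_b (a joint): vent plunger of cap_b, like plunger_a, not to be pressed
- ring: red plastic feeding ring, 108 mm across, 92 mm inside, 8 mm high, lying loose on the holder board around the foot of jar_a; origin at the centre of its underside
- tray: small grey sorting tray with one divider, 130 x 90 x 25 mm, loose on the shelf to one side; origin at the centre of its underside
- scraper: flat steel algae scraper, about 170 mm long, 60 mm wide blade, 9 mm high, loose on the shelf to the other side; origin on its underside near the middle, x towards the blade

How it is judged:
By the outcome, as a careful person would: the job done as asked, in the order asked, and still so for the second after the job is handed in, while the arm keeps its last pose, push and grip.
It also fails if it takes over 48 s, if anything falls off the work surface, if the arm or the gripper's body presses on something with over 40 N, if the wrist force passes 120 N, or if a joint passes its speed limit or range.

ROBOT

A 6-joint arm with a two-finger parallel gripper is mounted at the origin on the work surface. World frame = base frame: x ahead of the robot, y to its left, z up, the work surface at z = 0. Lengths are in mm, angles in degrees, forces in N, time in s.
With the tool pointing down it reaches from about 325 to 925 mm from the base axis. Payload 3.1 kg.
Tool frame: the origin (TCP) lies at the very end of the fingers, on their centre line; the grasp point (between the pads) lies 19 mm behind it; z points along the fingers, y is the line along which they close (so a half turn about z gives the same grasp; the last joint's range is limited). The gripper opens to 85 mm and grips with 20 to 120 N. Pads are 22 mm wide; open, the fingers measure 114 mm over their backs; the gripper's body (76 mm by 85 mm) begins 54 mm behind the grasp point. The pads swing forward as they close: fully open they stand 13 mm farther back than shut.
Start: joints at [-6.429, 12.427, 92.441, -0, 75.132, -6.429], TCP at [625.011, 0.021, 231.3] pointing down, gripper open.
Joint ranges: [-157.48, 157.48], [-44.54, 120.13], [17.64, 146.25], [-64.5, 244.5], [7.68, 150.69], [-147.95, 147.95]. Speed limits (degrees/s): [159.86, 159.86, 180, 180, 180, 180].

INTERFACE

Orientations are given as [roll, pitch, yaw] about the fixed x, y, z axes, in that order (R = Rz(yaw) Ry(pitch) Rx(roll)).
In Python, from station import ctrl, viewer, job, telemetry gives the robot as it stands (ctrl), with the cameras (viewer), the job (job) and the readings (telemetry). Calls block until the motion is done:
- ctrl.goto(position, orientation): joint-space move of the TCP to a pose.
- ctrl.move_l(position, attitude=None, speed=150): straight line of the TCP; attitude=None keeps the orientation; speed is the mean speed in mm/s.
- ctrl.move_j(angles): joint-space move.
- ctrl.grip(opening, squeeze=None): finger opening in mm; squeeze is the grip in N (None keeps the last); returns when the fingers have stopped.
- ctrl.wait(seconds).
- ctrl.solve_ik(position, orientation): joint angles nearest the present ones, or None.
- telemetry.get_obs(): the state.
- viewer.get_image(name): name is "scene" or "side" or "wrist"; returns the picture (400x640x3 uint8, red, green, blue); there is no depth.
- viewer.get_calibration(name): a dict with "fx", "fy", "cx", "cy" (pixels), "R" (3x3) and "t" (3): a world point X has camera coordinates R X + t; the wrist camera has in their place "mount" (4x4, takes a point from camera to tool coordinates, whose origin is the TCP and whose axes are the flange's). Camera axes: x right, y down, z forward; pixel columns grow to the right and rows downward; lengths in mm; the calibration is good to about 2 mm. A picture is of the moment at which its call begins: read the wrist's pose just before it. get_calibration takes no time and is no camera call.
A pose or a line that the arm cannot do raises ctrl.Unreachable and nothing moves.
- job.sign_off(): hands the job in; it is judged then, once.
The state is a dict: "t": time; "joint_pos": joint angles; "qvel": joint speeds; "effort": joint torques, N m; "tcp_pos": TCP position; "ee_rot": TCP orientation; "wrist_force": force on the tool from outside, world axes, zero at the start; "moment": the same for the moment, N m; "grip_width": finger opening in mm; "grip_force": force on a finger pad.
Only numpy, scipy, OpenCV 4.12 (cv2) and the standard library are available. Lean on these libraries where they do the work, as an engineer would, in place of code of your own. Each camera call takes 0.05 s, during which the arm holds its last target. There are 200 camera calls.

## Working session

There is one attempt and no reset: what is moved stays moved. The work goes in short steps, each a Python script; the robot and the scene stay as the last script left them, time stands still between calls to the robot, and variables do not carry over. Pictures are saved under pics/ and viewed, at most 10 in all, crops included, and the job is handed in when it is done.

```bash
mkdir -p pics; ls
python3 - <<'E'
from station import ctrl, viewer, job, telemetry
import cv2,numpy as np
for n in ("scene","side"):
    cv2.imwrite(f"pics/{n}0.png",viewer.get_image(n)[:,:,::-1]); c=viewer.get_calibration(n); print(n,{k:np.round(v,3).tolist() for k,v in c.items()})
print(viewer.get_calibration("wrist"));o=telemetry.get_obs();print(o)
E
```

```text
pics
station.py
scene {'fx': 488.982, 'fy': 488.982, 'cx': 318.705, 'cy': 211.148, 'R': [[0.474, 0.88, 0.014], [0.672, -0.352, -0.651], [-0.568, 0.318, -0.759]], 't': [-233.324, -290.952, 1777.73]}
side {'fx': 410.145, 'fy': 410.145, 'cx': 317.86, 'cy': 202.416, 'R': [[0.998, -0.057, 0.003], [-0.032, -0.603, -0.797], [0.047, 0.796, -0.604]], 't': [-511.802, 68.889, 1019.256]}
{'fx': 325.450222525251, 'fy': 325.450222525251, 'cx': 320.2621814099115, 'cy': 200.41654976940296, 'mount': array([[-2.29337018e-05, -9.56536204e-01, -2.91613597e-01,
         7.57407286e+01],
       [ 9.99999944e-01, -1.19700855e-04,  3.13992564e-04,
         3.50795240e-01],
       [-3.35251652e-04, -2.91613573e-01,  9.56536153e-01,
        -1.42909678e+02],
       [ 0.00000000e+00,  0.00000000e+00,  0.00000000e+00,
         1.00000000e+00]])}
{'t': 0.1, 'joint_pos': array([-6.42628660e+00,  1.24729842e+01,  9.25205967e+01,  1.49081467e-03,
        7.51319852e+01, -6.43023247e+00]), 'qvel': array([-0.09317508, -0.01681263, -0.173815  , -0.01845037, -0.02880064,
        0.05671916]), 'effort': array([-3.89421966e-04, -3.98076224e+01, -3.04969239e+01, -1.69335931e-04,
        4.17826959e-03,  6.71974954e-05]), 'tcp_pos': array([6.24261305e+02, 1.38173641e-01, 2.30080947e+02]), 'ee_rot': array([-1.79875385e+02, -1.54935546e-02,  9.00035449e+01]), 'wrist_force': array([-0.44169011,  1.16973106, -0.54605789]), 'moment': array([ 0.00858127, -0.02870904, -0.07584003]), 'grip_force': 0.0, 'grip_width': 85.92271632210245}
```

View pics/scene0.png

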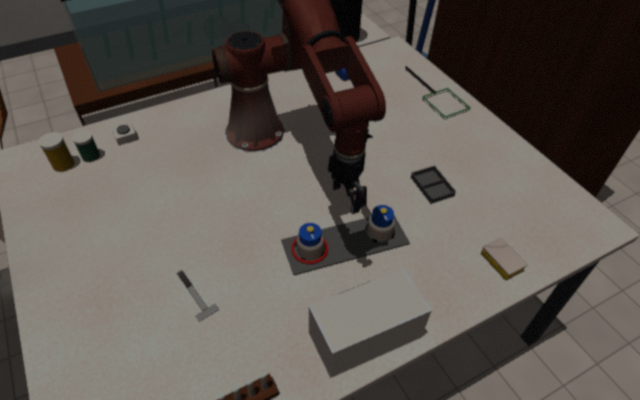

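View pics/side0.png

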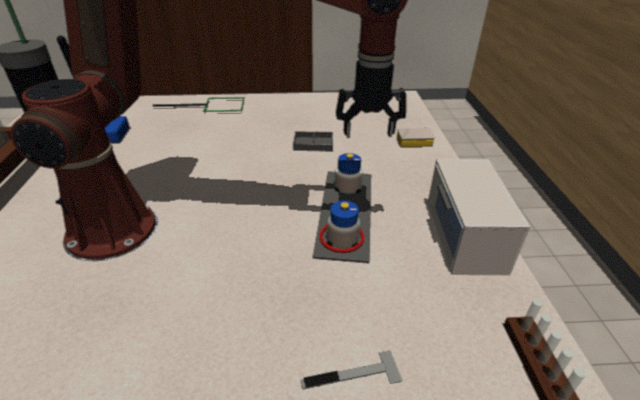

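```bash
cat > h.py <<'E'
from station import ctrl, viewer, job, telemetry
import cv2,numpy as np
from scipy.spatial.transform import Rotation as Ro
def cam(n,o=None):
    c=viewer.get_calibration(n); K=np.array([[c['fx'],0,c['cx']],[0,c['fy'],c['cy']],[0,0,1]])
    if n=="wrist":
        o=o or telemetry.get_obs(); M=np.array(c['mount']); T=np.eye(4)
        T[:3,:3]=Ro.from_euler('xyz',o['ee_rot'],degrees=True).as_matrix(); T[:3,3]=o['tcp_pos']
        W=T@M; return K,W[:3,:3],W[:3,3]
    R=np.array(c['R']); return K,R.T,-R.T@np.array(c['t'])
def ray(C,uv,z):
    K,R,p=C; d=R@np.linalg.solve(K,[*uv,1]); return p+d*(z-p[2])/d[2]
def blobs(im,lo,hi,amin=6):
    m=cv2.inRange(cv2.cvtColor(im,cv2.COLOR_RGB2HSV),lo,hi)
    n,l,s,c=cv2.connectedComponentsWithStats(m)
    return m,[(s[i,4],c[i].round(1),s[i,:4]) for i in range(1,n) if s[i,4]>=amin]
YEL=((18,120,90),(36,255,255)); RED=((0,170,110),(8,255,255)); BLU=((100,120,50),(125,255,255))
def T(p,yaw): return list(map(float,p)),[180,0,yaw]
E
python3 - <<'E'
from h import *
for n in("scene","side"):
    im=cv2.imread(f"pics/{n}0.png")[:,:,::-1]; C=cam(n)
    for k,r,z in(("Y",YEL,108),("R",RED,18),("B",BLU,83)):
        for a,c,b in blobs(im,*r)[1]: print(n,k,a,c,b,ray(C,c,z).round(1))
C=cam("side")
for uv in((318,257),(369,260),(328,173),(371,174),(455,275),(430,185)): print(uv,ray(C,uv,5).round())
C=cam("scene")
for uv in((292,270),(282,236),(408,239),(396,211),(322,363),(310,307)): print(uv,ray(C,uv,5).round())
E
```

```text
scene Y 18 [383.  210.3] [381 209   5   4] [609.  143.7 108. ]
scene Y 20 [309.9 228.7] [308 227   5   5] [571.6 -72.1 108. ]
scene B 28 [343.2  71.2] [341  68   5   8] [-75.4 411.8  83. ]
scene B 126 [386.8 213.2] [377 205  17  17] [606.7 161.8  83. ]
scene B 293 [309.4 233.2] [299 223  23  21] [567.6 -71.6  83. ]
side Y 210 [416.6 142.6] [401 139  32   8] [803.4 208.7 108. ]
side Y 18 [349.3 155.4] [347 154   6   4] [605.3 148.4 108. ]
side Y 29 [344.2 205. ] [341 203   7   5] [568.  -68.5 108. ]
side R 175 [341.  241.7] [320 226  44  25] [561.7 -92.2  18. ]
side B 335 [114.5 128.2] [104 116  23  26] [-99.6 393.2  83. ]
side B 319 [348.6 164.3] [339 154  22  20] [604.  143.7  83. ]
side B 555 [343.8 213.7] [330 200  30  27] [568.1 -68.7  83. ]
(318, 257) [ 506. -127.    5.]
(369, 260) [ 621. -142.    5.]
(328, 173) [556. 223.   5.]
(371, 174) [682. 211.   5.]
(455, 275) [ 801. -198.    5.]
(430, 185) [842. 145.   5.]
(292, 270) [ 608. -148.    5.]
(282, 236) [ 485. -121.    5.]
(408, 239) [670. 207.   5.]
(396, 211) [561. 238.   5.]
(322, 363) [ 887. -204.    5.]
(310, 307) [ 736. -158.    5.]
```

Run:
```python
from h import *
ctrl.goto(*T((570,-70,250),80)); ctrl.grip(0,40); ctrl.wait(.3)
o=telemetry.get_obs(); im=viewer.get_image("wrist"); C=cam("wrist",o)
cv2.imwrite("pics/w1.png",im[:,:,::-1])
for k,r,z in(("Y",YEL,110),("R",RED,18),("B",BLU,98)):
    for a,c,b in blobs(im,*r,30)[1]: print(k,a,c,b,ray(C,c,z).round(1))
print(o['t'],o['tcp_pos'],o['ee_rot'],o['joint_pos'].round(1),o['wrist_force'],o['grip_width'])
```

```text
Y 269 [319.6 189. ] [311 180  18  19] [569.6 -69.7 110. ]
R 217 [355.5 154.8] [342 136  21  49] [613.2 -60.8  18. ]
R 202 [276.9 166.3] [273 146  11  49] [520.9 -58.2  18. ]
B 2849 [320.  185.5] [286 153  68  65] [570.  -69.6  98. ]
1.6167 [569.97866608 -70.05009956 250.02545939] [1.79997968e+02 9.48340396e-04 7.99964546e+01] [-14.    5.4  98.3  -0.   76.2  -4. ] [0.47462271 0.16924109 0.07230134] -0.08849909097438621
```

View pics/w1.png

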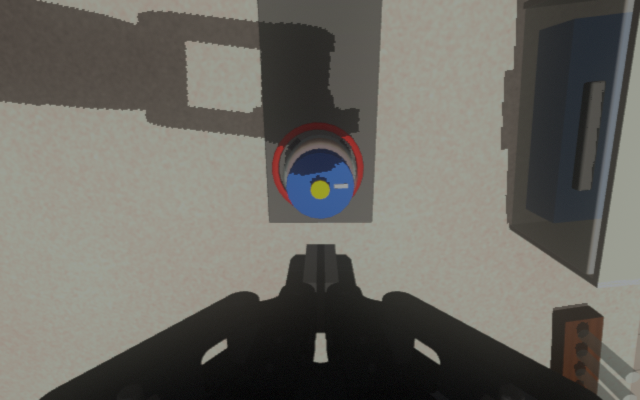

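The wrist view shows the blue cap at pixel (320,186), its plunger at (320,189) and the pointer to the right at (341,186). The red ring is around the jar's foot. The cap is centred at (570,-70), which agrees with the fixed cameras. Next I press the plunger.

Run:
```python
from h import *
P=lambda z:[569.8,-69.8,z]
ctrl.move_l(P(125),speed=150); ctrl.move_l(P(113),speed=60); ctrl.wait(.2)
f0=telemetry.get_obs()['wrist_force'][2]
z=112.
while z>96:
    ctrl.move_l(P(z),speed=20); ctrl.wait(.05); o=telemetry.get_obs(); f=o['wrist_force'][2]-f0
    print(z,o['tcp_pos'][2].round(2),round(f,2),round(o['t'],2))
    if f>14: break
    z-=1
ctrl.wait(1.2); o=telemetry.get_obs(); print(o['tcp_pos'],o['wrist_force'],f0,o['t'])
cv2.imwrite("pics/s2.png",cv2.resize(viewer.get_image("side")[150:270,270:430,::-1],None,fx=4,fy=4))
```

```text
112.0 112.01 -1.81 3.5
111.0 110.95 -0.82 3.8
110.0 110.12 -1.33 4.1
109.0 109.28 1.72 4.4
108.0 108.15 0.97 4.7
107.0 107.14 1.71 5.0
106.0 106.12 3.34 5.3
105.0 105.1 2.92 5.6
104.0 104.13 3.26 5.9
103.0 103.14 3.15 6.2
102.0 102.2 3.65 6.5
101.0 102.0 8.93 6.8
100.0 101.95 12.08 7.1
99.0 101.86 16.58 7.4
[570.13525742 -69.86165844 101.87354379] [-5.90541212  1.00550277 16.63621635] 0.9468427170462899 8.6
```

View pics/s2.png

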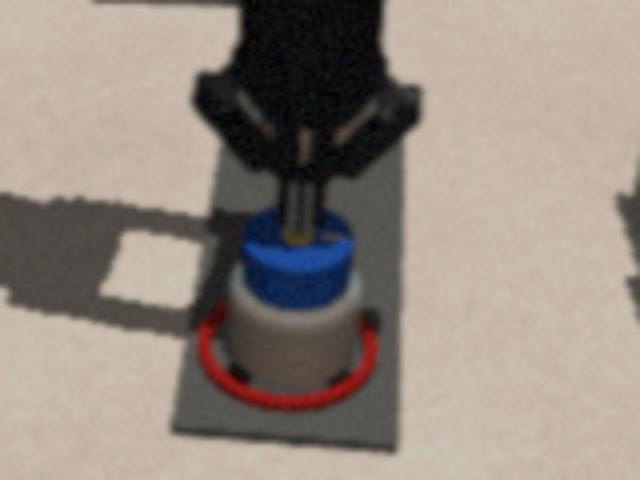

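The plunger reached its stop at z≈102 with 16 N on it and was held there for over 1 s. In the picture the fingertips sit on the yellow button at crop pixel (300,238), clear of the cap top. Next I grip the cap and test the thread direction.

Run:
```python
from h import *
P=lambda z:[569.8,-69.8,z]
ctrl.move_l(P(140),speed=100); ctrl.grip(85); ctrl.wait(.1)
ctrl.move_l(P(64),speed=80); ctrl.wait(.1); o=telemetry.get_obs(); print(o['tcp_pos'],o['wrist_force'])
ctrl.grip(55,50); ctrl.wait(.3); o=telemetry.get_obs(); print(o['tcp_pos'],o['wrist_force'],o['moment'],o['grip_width'],o['grip_force'],o['t'])
m0=o['moment'][2]
for d in(3,6,9,12,15,18):
    ctrl.goto(*T(P(64),80+d)); ctrl.wait(.1); o=telemetry.get_obs()
    print(d,(o['ee_rot'][2]-80).round(2),round(o['moment'][2]-m0,3),o['effort'][5].round(2),o['wrist_force'].round(1),round(o['t'],2))
    if abs(o['moment'][2]-m0)>.6: break
cv2.imwrite("pics/w3.png",viewer.get_image("wrist")[:,:,::-1])
```

```text
[570.55540227 -69.94931502  64.89859568] [0.97876651 0.11584454 0.39484751]
[570.51584885 -69.9746944   64.9751391 ] [-1.06845661 -0.20797787  4.97553354] [0.02983295 0.22702214 0.0523441 ] 62.78298882517444 54.67235389280631 11.9333
3 3.0 -0.062 0.01 [-0.   0.9  5.4] 12.28
6 6.0 -0.042 0.0 [-1.   0.8  4.6] 12.63
9 9.0 -0.059 0.0 [0.1 1.8 6.8] 12.98
12 12.0 -0.038 -0.0 [-0.8  1.6  6. ] 13.33
15 15.0 -0.041 -0.0 [-1.3  1.   5.8] 13.68
18 18.0 -0.054 -0.01 [-0.7  1.6  6. ] 14.03
```

View pics/w3.png

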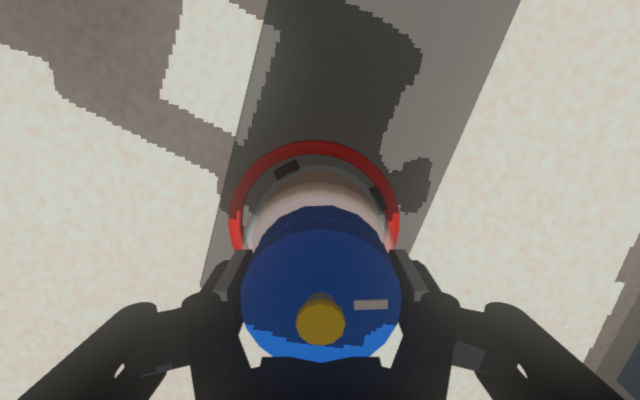

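The pointer, at pixel (370,305), still lines up with the gripper axis after 18° counter-clockwise. That is past the 11.5° dead stop with almost no torque, so this is the right way. I'll turn on to 70° and then lift.

Run:
```python
from h import *
P=lambda z:[569.8,-69.8,z]
def pr(s):
    o=telemetry.get_obs(); print(s,o['tcp_pos'].round(1),o['ee_rot'].round(2),o['wrist_force'].round(1),o['moment'].round(2),o['grip_width'].round(2),o['grip_force'].round(1),round(o['t'],2))
for d in(36,54,70):
    ctrl.goto(*T(P(64),80+d)); ctrl.wait(.1); pr(d)
ctrl.move_l(P(68),speed=25); ctrl.wait(.2); pr("l4")
ctrl.move_l(P(160),speed=70); ctrl.wait(.5); pr("up")
cv2.imwrite("pics/w4.png",viewer.get_image("wrist")[:,:,::-1])
cv2.imwrite("pics/s4.png",cv2.resize(viewer.get_image("side")[110:270,250:450,::-1],None,fx=3,fy=3))
```

```text
Traceback (most recent call last):
AttributeError: 'float' object has no attribute 'round'
```

Run:
```python
from h import *
P=lambda z:[569.8,-69.8,z]
def pr(s):
    o=telemetry.get_obs(); print(s,*[np.round(o[k],2) for k in('tcp_pos','ee_rot','wrist_force','moment','grip_width','grip_force','t')])
for d in(36,54,70):
    ctrl.goto(*T(P(64),80+d)); ctrl.wait(.1); pr(d)
ctrl.move_l(P(68),speed=25); ctrl.wait(.2); pr("l4")
if telemetry.get_obs()['wrist_force'][2]>-15:
    ctrl.move_l(P(160),speed=70); ctrl.wait(.5); pr("up")
cv2.imwrite("pics/w4.png",viewer.get_image("wrist")[:,:,::-1])
cv2.imwrite("pics/s4.png",cv2.resize(viewer.get_image("side")[110:270,250:450,::-1],None,fx=3,fy=3))
```

```text
36 [569.87 -69.62  64.9 ] [-1.7999e+02 -2.0000e-02  1.1601e+02] [-2.64  1.45  6.7 ] [ 0.06  0.45 -0.05] 62.55 54.97 14.93
54 [569.45 -69.8   64.9 ] [-1.7994e+02 -4.0000e-02  1.3404e+02] [-3.2   0.35  8.39] [0.02 0.57 0.01] 62.38 55.04 15.43
70 [569.17 -69.97  64.91] [-1.7992e+02 -8.0000e-02  1.5006e+02] [-4.3  -0.4   8.79] [-0.1   0.62  0.12] 62.58 55.1 15.91
l4 [569.11 -69.77  67.4 ] [-1.7996e+02 -8.0000e-02  1.5000e+02] [-2.91 -0.33 -1.39] [-0.12  0.3  -0.03] 62.15 54.76 16.42
up [569.79 -69.8  159.97] [-180.   -0.  150.] [-0.26  0.43 -0.93] [-0.01 -0.03  0.02] 62.46 54.85 18.38
```

View pics/w4.png

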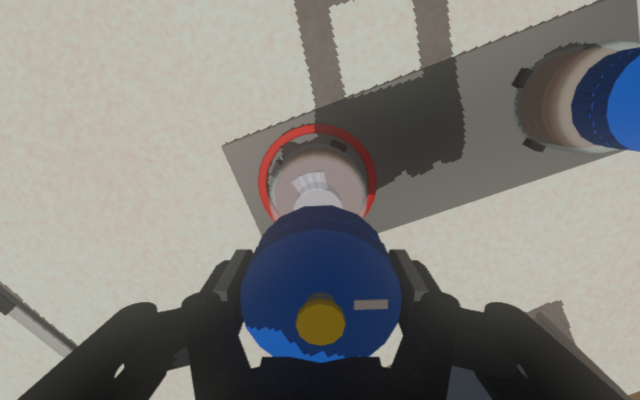

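View pics/s4.png

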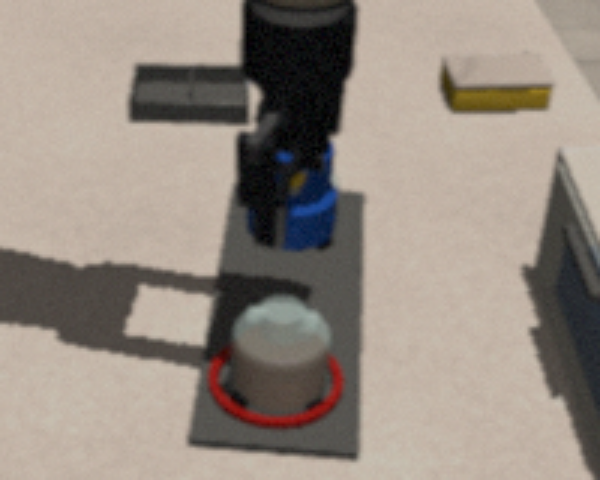

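The cap is held level at pixel (320,290) in the wrist view. In the side view the open jar sits below with the ring undisturbed, and the cap has risen about 95 mm. Handing in.

```bash
python3 -c "
from station import ctrl, viewer, job, telemetry
print(job.sign_off())"
```

```text
the job is handed in; nothing more can be done
None
```

Job handed in: I vented jar_a at its plunger stop, unscrewed its cap 70° counter-clockwise, and the gripper is holding it level about 95 mm above where it sat; jar_b, the ring, the scraper and the tray were not touched.

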